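# Clip a slide rack onto the drip stand's snap hook

## Robot

A 6-joint arm with a two-finger parallel gripper is mounted at the origin on the work surface. World frame = base frame: x ahead of the robot, y to its left, z up, the work surface at z = 0. Lengths are in m, angles in degrees, forces in N, time in s.
With the tool pointing down it reaches from about 0.4 to 0.825 m from the base axis. Payload 7 kg.
Tool frame: the origin (TCP) lies on the front face of the gripper's body, between the roots of the fingers; the fingertips stand 66 mm ahead of it and the grasp point (between the pads) lies 47 mm ahead of it (ctrl.grasp_offset is the z of the grasp point in the tool frame, in m); z points along the fingers, y is the direction in which the jaws open and shut (so a half turn about z gives the same grasp; the last joint's range is limited). The gripper opens to 88 mm and grips with 3 to 60 N. Pads are 19 mm wide; open, the fingers measure 130 mm over their backs; the gripper's body (78 mm by 193 mm) begins 47 mm behind the grasp point.
Start: joints at [-58.035, 20.546, 0.682, 0, -70.136, -16.507], TCP at [0.18, -0.651, 0.292] pointing down, gripper open.
Joint ranges: [-176.03, 176.03], [-82.01, 121.73], [-58.28, 71.71], [-173.87, 95.51], [-174.79, -0.11], [-173.66, 173.66]. Speed limits (degrees/s): [136.94, 136.94, 172.46, 180, 180, 180].

## Interface

Orientations are given as [roll, pitch, yaw] about the fixed x, y, z axes, in that order (R = Rz(yaw) Ry(pitch) Rx(roll)).
In Python, from plant import ctrl gives the robot as it stands.
- The arm moves only by the shell command python3 -m creep 'ROWS'. ROWS is JSON, a list of rows, each a list of 7 numbers: the turn, a rotation vector about the tool's x, y, z in rad, then the shift along the tool's x, y, z in m, then the opening, from 0 (shut) to 1 (fully open). In form: [[wx, wy, wz, dx, dy, dz, grip], ...]. A call has 1 to 12 rows; each row is the pose to reach, as a shift and turn from the pose commanded when the call began, along the tool's axes at that moment; what a row does not reach only later rows make up. A row lasts 1/12 s, in which the tool goes at most 41.7 mm and 7.16 degrees, less where a joint would pass 70% of its speed; a pose out of reach is approached as far as the arm can. A call with a gripper value outside its range is refused whole. The fingers move at their own pace and stop on an object; the grip force is fixed at half the most. Time passes only in rows, so rows that repeat a pose let the fingers close. It gives the time, the measured TCP pose, the force and the opening at its end, in the units of the state.
- ctrl.get_obs(): the state, without advancing time (a new reading comes with each control period).
- ctrl.snapshot(name): name is "side" or "top"; returns the picture (480x640x3 uint8, blue, green, red); there is no depth.
- ctrl.camera_model(name): a dict with "K" (3x3 intrinsics, pixels), "rvec" (rotation vector, rad) and "tvec" (3), from world to camera coordinates, as OpenCV has them. Camera axes: x right, y down, z forward; pixel columns grow to the right and rows downward; lengths in m; the calibration is good to about 2 mm. A picture is of the moment at which its call begins. camera_model takes no time and is no camera call.
- ctrl.close_job(): hands the job in, once; it reports no verdict.
The state is a dict: "clock": time; "joint_pos": joint angles; "qvel": joint speeds; "tau": joint torques, N m; "tool_pos": TCP position; "orientation": TCP orientation; "force": force on the tool from outside, world axes, zero at the start; "moment": the same for the moment, N m; "opening": finger opening in m.
Only numpy, scipy, OpenCV 4.12 (cv2) and the standard library are available. Lean on these libraries where they do the work, as an engineer would, in place of code of your own. Each camera call takes 0.05 s, during which the arm holds its last target.

## Task

Take the steel slide rack by its black knob and hang it from the snap hook of the drip stand: thread the ring over the hook's nose, press the sprung gate inward with the ring itself, bring the ring inside the hook and let the gate snap shut behind it. Be gentle with the hook and do not lean on the gate once it is fully open, keep the gripper off it and the rack upright; let go once the rack hangs on the hook's solid side, quiet and clear of the drip tray, and leave the other things on the bench where they are.

Things in the scene. Friction and masses are not known exactly. Their poses are not given: they have to be found in the camera images.
- hook: Steel snap hook, 8 mm round bar, lying level 170 mm above the bench, on the 22 mm square post of a white drip stand with a shallow tray below (rim 24 mm high). Origin: middle of its root at the post, mid-bar. x points from the nose end back to the post, z up: it reaches out along -x. 42 mm wide (y -21.5 to 20), 113 long. Its root slides along y on a short cross rail, see hook_nose.
- hook_nose (a point): In the nose's flat-ended head (11 mm across, from x = -84 to -74), at (-78, -16, 0) mm of the hook's frame, same axes; beyond it the front bend rounds to x = -113. The gate closes the y = -16 side from here to its pivot at x = -22. The hook starts anywhere in 40 mm of sideways travel (about 1 N of drag); pushed sideways, it slides to the end of its travel before the gate gives.
- hook_spine (a point): On the bar's centre line of the hook's solid side (spine), at (-90, 16, 0) mm of the hook's frame, same axes. The spine is straight at y = 16 from x = -22 to -95. The rack finally hangs here: ring's top bar resting on the spine, ring centre about 11 mm below mid-bar, one side bar of the ring inside the hook, the other outside the spine, so its centre is 15 to 49 mm to +y of the hook.
- gate (a joint): Hook's gate angle (rad): 0 shut, grows as pressed inward (to the hook's +y), stops firmly at 0.50; from about 0.42 a ring bar pressing it 41 mm from the pivot is past the nose. 6 mm bar, 51 mm from pivot to free end by the nose. Its spring needs about 2 N at 41 mm from the pivot to start, about 4.5 N when fully open. It cannot swing outward.
- rack_ring (a point): Centre of the ring in the rack's handle, 74 mm above its underside: upright closed oblong of 7 mm bar, opening 56 mm (y) by 30 mm (z), looked through along x; either way round. It goes along the hook's +x over nose and spine together until 63 mm out from the root, then to +y, its -y side bar opening the gate, then about 27 mm out along -x past the gate's end, where the gate shuts, then down.
- rack_knob (a point): Centre of the rack's black knob, the place to grasp, 116 mm above the underside (42 above the ring's centre, same axes): block 16 mm (x) by 20 mm (y) by 32 mm high; the ring's top bar lies 4 mm below it. The rack is a steel frame 46 (x) by 66 (y) by 52 mm high with glass slides, standing on the bench, about 0.24 kg.
- beaker: Bystander: glass beaker, 64 mm wide, 85 mm high; origin under its centre.
- jar: Bystander: amber jar, 56 mm wide, 75 mm high; origin under its centre.
- flask: Bystander: flat clear culture flask lying down, 137 mm by 75 mm by 34 mm, orange cap; origin under its centre.
- bottle: Bystander: reagent bottle 70 mm wide, 150 mm high; origin under its centre.
- tubeblock: Bystander: white tube block 80 by 140 by 40 mm; origin under its centre.
- tipbox: Bystander: blue pipette-tip box 85 by 120 by 60 mm; origin under its centre.

How it is judged:
By the outcome, as a careful person would: the job done as asked, in the order asked, and still so for the second after the job is handed in, with the robot touching nothing.
It also fails if it takes over 64 s, if anything falls off the work surface, if the arm or the gripper's body presses on something with over 40 N, if the wrist force passes 120 N, or if a joint passes its speed limit or range.

## Working session

There is one attempt and no reset: what is moved stays moved. The work goes in short steps, Python scripts to look and compute and a shell command to move; the robot and the scene stay as the last step left them, time stands still between calls to the robot, and variables do not carry over. Pictures are saved under pics/ and viewed, and the job is handed in when it is done.

```bash
ls; mkdir -p pics
python3 - <<'E'
from plant import ctrl
import cv2
for n in ("side","top"):
    cv2.imwrite(f"pics/{n}0.png",ctrl.snapshot(n)); m=ctrl.camera_model(n)
    R=cv2.Rodrigues(m["rvec"])[0]; print(n,m["K"],(-R.T@m["tvec"].reshape(3)),R)
print(ctrl.get_obs(), ctrl.grasp_offset)
E
```

```text
pics
side [[508.80232947   0.         317.37479458]
 [  0.         508.80232947 239.30222724]
 [  0.           0.           1.        ]] [0.57475302 0.92248969 1.06882855] [[-9.97329749e-01 -7.30299009e-02  6.62209657e-05]
 [-5.48151565e-02  7.47981081e-01 -6.61452644e-01]
 [ 4.82562890e-02 -6.59690030e-01 -7.49986930e-01]]
top [[503.68496708   0.         320.74468422]
 [  0.         503.68496708 244.73911866]
 [  0.           0.           1.        ]] [0.49163359 0.06694708 1.35704229] [[ 0.02920408 -0.99939868 -0.01869243]
 [-0.99471707 -0.02721597 -0.09898098]
 [ 0.09841273  0.02148433 -0.99491374]]
{'clock': 0.1, 'joint_pos': array([-5.80347682e+01,  2.05880017e+01,  6.40601899e-01, -1.78761012e-02,
       -7.01357493e+01, -1.65059157e+01]), 'qvel': array([-0.05961342, -0.02899518,  0.09830815, -0.01253454,  0.02596072,
       -0.02263944]), 'tau': array([-2.90150410e-04, -5.84164095e+01,  2.93753690e+01,  7.01548934e+00,
        1.01724706e-02, -7.21189576e-05]), 'tool_pos': array([ 0.17981276, -0.65027014,  0.29132029]), 'orientation': array([ 1.79915502e+02, -7.51291310e-03, -1.64546765e+02]), 'force': array([ 0.10791357, -0.55281737,  0.15999653]), 'moment': array([ 0.01809953, -0.00271057,  0.01232833]), 'opening': 0.08743030331389007} 0.0468
```

View pics/side0.png

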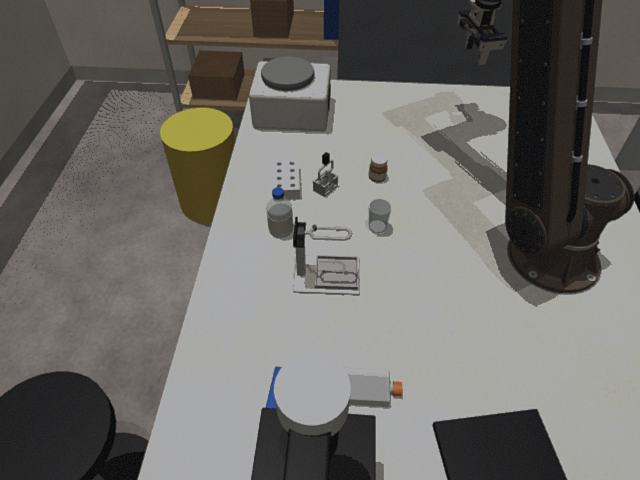

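View pics/top0.png

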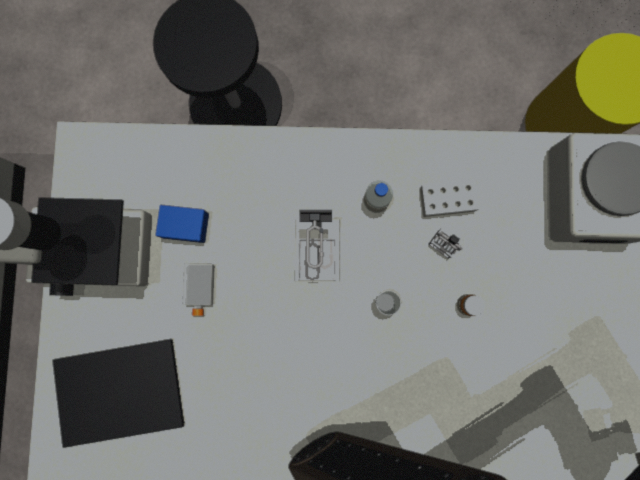

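The side view shows the hook near (330,233), the rack at (325,180) and its knob at (326,158). In the top view the hook is near (315,245), the rack at (444,243) and the knob at (453,239). I'll enlarge both.

Run:
```python
import cv2
s=cv2.imread("pics/side0.png");t=cv2.imread("pics/top0.png")
def crop(im,x0,y0,w,h,k,n):
    cv2.imwrite(n,cv2.resize(im[y0:y0+h,x0:x0+w],None,fx=k,fy=k,interpolation=cv2.INTER_CUBIC))
crop(s,285,145,100,75,8,"pics/s_rack.png")
crop(s,280,210,100,75,8,"pics/s_hook.png")
crop(t,410,210,100,75,8,"pics/t_rack.png")
crop(t,270,205,100,75,8,"pics/t_hook.png")
```

```text
(no output)
```

View pics/s_rack.png

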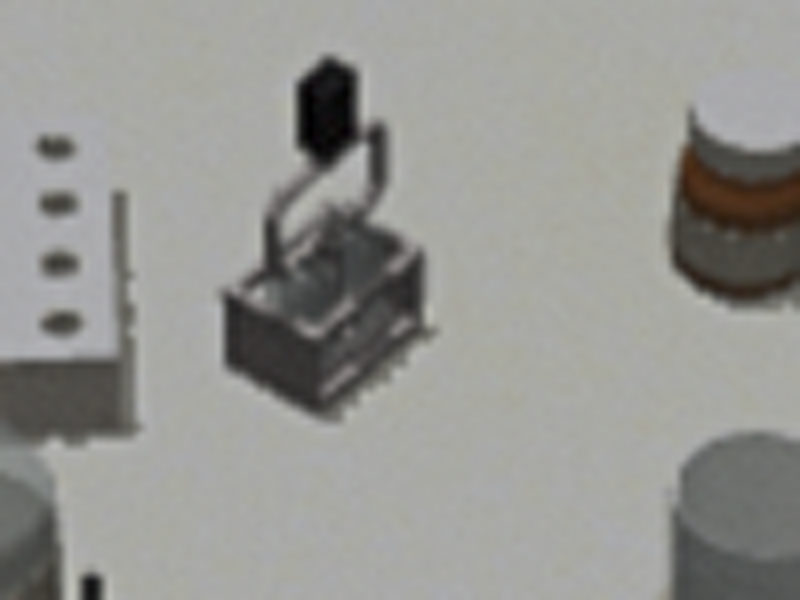

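View pics/s_hook.png

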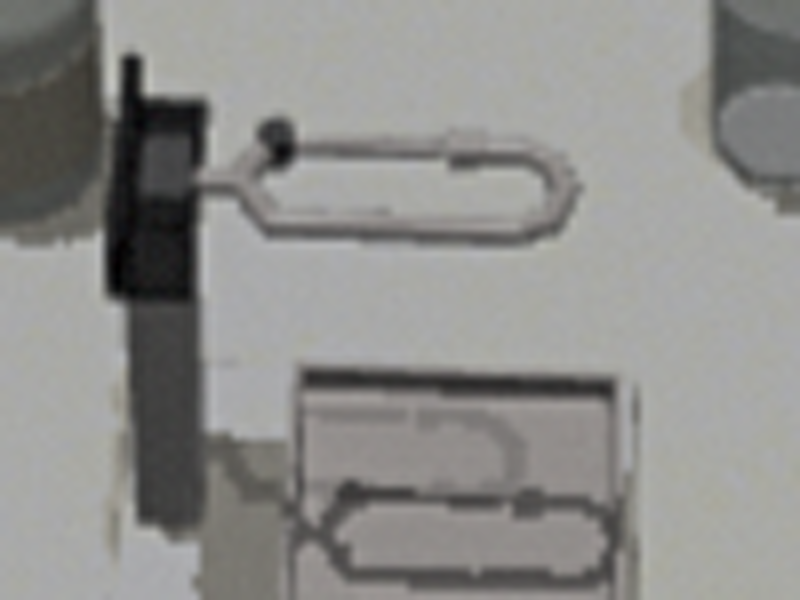

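View pics/t_rack.png

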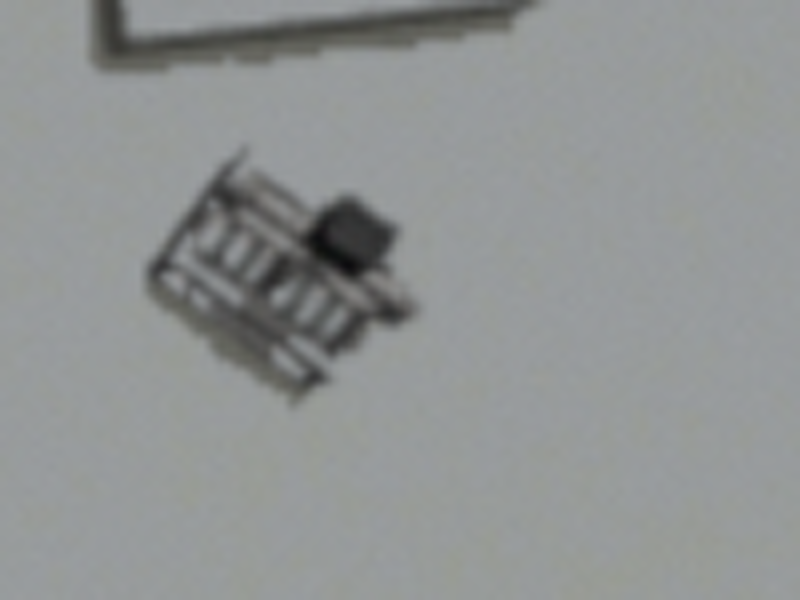

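View pics/t_hook.png

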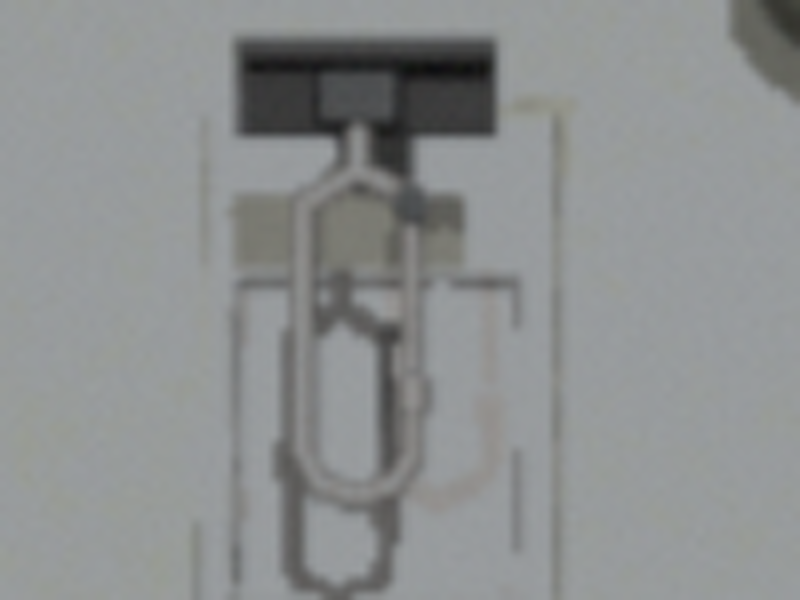

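```bash
cat > h.py <<'E'
from plant import ctrl
import numpy as np, cv2
from scipy.optimize import least_squares
M={n:ctrl.camera_model(n) for n in("side","top")}
def proj(n,P):
    m=M[n]; return cv2.projectPoints(np.atleast_2d(np.asarray(P,float)),m["rvec"],m["tvec"],m["K"],None)[0][:,0]
def ray(n,uv,z):
    m=M[n];R=cv2.Rodrigues(m["rvec"])[0];c=-R.T@np.ravel(m["tvec"])
    d=R.T@np.linalg.inv(m["K"])@np.array([uv[0],uv[1],1.]);return c+d*(z-c[2])/d[2]
def snap(n,name,box=None,k=1):
    im=ctrl.snapshot(n)
    if box: x,y,w,h=box; im=cv2.resize(im[y:y+h,x:x+w],None,fx=k,fy=k,interpolation=cv2.INTER_CUBIC)
    cv2.imwrite(f"pics/{name}.png",im)
def crop(x0,y0,k,p): return ((p[0]+.5)/k+x0-.5,(p[1]+.5)/k+y0-.5)
def T(pose,P):
    x,y,a=pose;c,s=np.cos(a),np.sin(a);P=np.asarray(P,float)
    return np.c_[x+c*P[:,0]-s*P[:,1],y+s*P[:,0]+c*P[:,1],P[:,2]]
E
python3 - <<'E'
from h import *
# hook, z=.170
t=lambda p:crop(270,205,8,p); s=lambda p:crop(280,210,8,p)
for nm,cam,uv,l in [("pivot",'top',t((412,203)),(-22,-16)),("nose",'top',t((412,390)),(-79,-16)),("tip",'top',t((357,490)),(-109,0)),("spineA",'top',t((304,215)),(0,16)),("spineB",'top',t((304,450)),(0,16)),("root",'top',t((357,130)),(0,0)),
 ("pivot",'side',s((276,140)),(-22,-16)),("nose",'side',s((465,150)),(-79,-16)),("tip",'side',s((565,187)),(-109,0)),("spineA",'side',s((275,225)),(0,16)),("spineB",'side',s((520,235)),(0,16)),("root",'side',s((205,184)),(0,0))]:
    print(nm,cam,ray(cam,uv,.170).round(4)[:2],l)
# rack fit
r=lambda p:crop(285,145,8,p); q=lambda p:crop(410,210,8,p)
h=.052
obs=[]
X,Y=.023,.033
# signs assigned after guess: a = yaw of rack x axis
def res(p,full=False):
    out=[]
    corner=lambda sx,sy,z,bx=X,by=Y:T(p,[(sx*bx,sy*by,z)])[0]
    for cam,uv,P in O(corner): out.append(proj(cam,P)[0]-np.array(uv))
    return np.array(out).ravel()
for a0 in np.radians([30,60,120,150]):
    def O(c):
        # bottom corners in the side view: match by nearest projected
        return []
    def res(p):
        out=[]
        cs=[(sx,sy) for sx in(-1,1) for sy in(-1,1)]
        B=proj('side',T(p,[(sx*X,sy*Y,0) for sx,sy in cs])); Tt=proj('side',T(p,[(sx*X,sy*Y,h) for sx,sy in cs]))
        TT=proj('top',T(p,[(sx*X,sy*Y,h) for sx,sy in cs])); TB=proj('top',T(p,[(sx*X,sy*Y,0) for sx,sy in cs]))
        for uv,S in [(r((325,408)),B),(r((228,362)),B),(r((424,328)),B),(r((322,333)),Tt),(r((226,292)),Tt),(r((420,256)),Tt),(q((240,155)),Tt*0+TT),(q((158,268)),TT)]:
            out.append(S[np.argmin(np.linalg.norm(S-uv,axis=1))]-uv)
        K=proj('side',T(p,[(0,0,.132)])); out.append((K[0]-r((330,75))))
        K=proj('top',T(p,[(0,0,.132)])); out.append((K[0]-q((358,226))))
        return np.ravel(out)
    g=ray('side',r((325,330)),.026)
    f=least_squares(res,[g[0],g[1],a0],loss='soft_l1'); print(np.degrees(a0),f.x[:2],np.degrees(f.x[2])%180,f.cost,np.round(f.fun if 0 else res(f.x).reshape(-1,2),1).tolist())
E
```

```text
pivot top [0.6444 0.0929] (-22, -16)
nose top [0.5887 0.0912] (-79, -16)
tip top [0.5587 0.1066] (-109, 0)
spineA top [0.6399 0.1248] (0, 16)
spineB top [0.5701 0.1226] (0, 16)
root top [0.6658 0.1099] (0, 0)
pivot side [0.6434 0.0933] (-22, -16)
nose side [0.5865 0.0932] (-79, -16)
tip side [0.5561 0.106 ] (-109, 0)
spineA side [0.6411 0.1274] (0, 16)
spineB side [0.5688 0.1261] (0, 16)
root side [0.6631 0.1126] (0, 0)
29.999999999999996 [ 0.63783471 -0.22464428] 55.64510113293 29.159869414604078 [[2.9, 2.1], [-2.0, -1.4], [-0.3, 4.0], [3.5, -1.3], [-1.9, -5.5], [0.7, 0.2], [4.5, -2.8], [0.2, 3.5], [-1.2, 1.2], [-2.8, 0.3]]
59.99999999999999 [ 0.63783486 -0.22464062] 55.658535502452544 29.15986937138357 [[2.9, 2.1], [-2.0, -1.4], [-0.3, 4.0], [3.5, -1.3], [-1.9, -5.5], [0.7, 0.2], [4.5, -2.8], [0.2, 3.5], [-1.2, 1.2], [-2.8, 0.3]]
119.99999999999999 [ 0.63504318 -0.22805767] 147.75470704467202 10.039574864940361 [[-0.3, 1.8], [-0.4, 1.3], [-0.1, -0.2], [0.3, -1.6], [-0.2, -2.7], [0.9, -4.0], [-0.1, -0.6], [0.6, -0.1], [-0.2, 0.5], [-1.4, 1.4]]
150.0 [ 0.63504318 -0.22805767] 147.7547110837183 10.039574864940686 [[-0.3, 1.8], [-0.4, 1.3], [-0.1, -0.2], [0.3, -1.6], [-0.2, -2.7], [0.9, -4.0], [-0.1, -0.6], [0.6, -0.1], [-0.2, 0.5], [-1.4, 1.4]]
```

Run:
```python
from h import *
r=lambda p:np.array(crop(285,145,8,p)); q=lambda p:np.array(crop(410,210,8,p))
X,Y=.023,.033
cs=[(sx,sy) for sx in(-1,1) for sy in(-1,1)]
def res(p):
    out=[];h=p[3];p=p[:3]
    bx=lambda c,z,x=X,y=Y:proj(c,T(p,[(sx*x,sy*y,z) for sx,sy in cs]))
    B=bx('side',0);Tt=bx('side',h);TT=bx('top',h)
    for uv,S in [(r((325,408)),B),(r((228,362)),B),(r((424,328)),B),(r((322,333)),Tt),(r((226,292)),Tt),(r((420,256)),Tt),(q((240,155)),TT),(q((158,268)),TT)]:
        out.append(S[np.argmin(np.linalg.norm(S-uv,axis=1))]-uv)
    # knob silhouette extents
    K=np.r_[bx('side',.132,.008,.010),bx('side',.100,.008,.010)]
    out.append(K.min(0)-r((297,57)));out.append(K.max(0)-r((358,166)))
    K=np.r_[bx('top',.132,.008,.010),bx('top',.100,.008,.010)]
    out.append(K.min(0)-q((308,192)));out.append(K.max(0)-q((400,278)))
    return np.ravel(out)
f=least_squares(res,[.635,-.228,np.radians(148),.04],loss='soft_l1',x_scale=[.01,.01,.1,.01])
p=f.x;print(p,np.degrees(p[2]),f.cost);print(res(p).reshape(-1,2).round(1).tolist())
for cam,b,n in(('side',(285,145),'ov_s'),('top',(410,210),'ov_t')):
    im=cv2.imread(f"pics/{cam}0.png")[b[1]:b[1]+75,b[0]:b[0]+100];im=cv2.resize(im,None,fx=8,fy=8,interpolation=cv2.INTER_CUBIC)
    def L(P,c):
        u=((proj(cam,T(p[:3],P))-b+.5)*8-.5).astype(int);cv2.polylines(im,[u.reshape(-1,1,2)],True,c,1)
    for z in(0,p[3]):L([(-X,-Y,z),(X,-Y,z),(X,Y,z),(-X,Y,z)],(0,0,255))
    for z in(.1,.132):L([(-.008,-.01,z),(.008,-.01,z),(.008,.01,z),(-.008,.01,z)],(0,255,0))
    L([(0,-.0315,.0555),(0,.0315,.0555),(0,.0315,.0925),(0,-.0315,.0925)],(255,0,0))
    cv2.imwrite(f"pics/{n}.png",im)
```

```text
[ 0.63575951 -0.2316451   2.56887965  0.03686014] 147.18596179247942 4.926002365903046
[[-0.6, 0.9], [-0.5, 0.4], [-0.3, -0.9], [-0.1, 1.3], [-0.4, 0.2], [0.6, -0.9], [0.2, -0.2], [0.8, 0.1], [-0.6, -0.9], [0.5, -0.2], [-1.9, 0.4], [0.1, 1.0]]
```

View pics/ov_s.png

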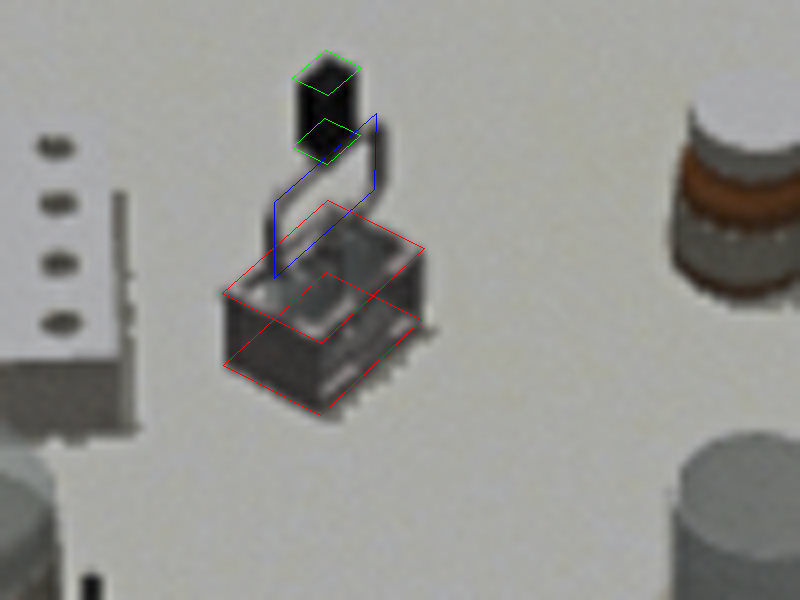

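View pics/ov_t.png

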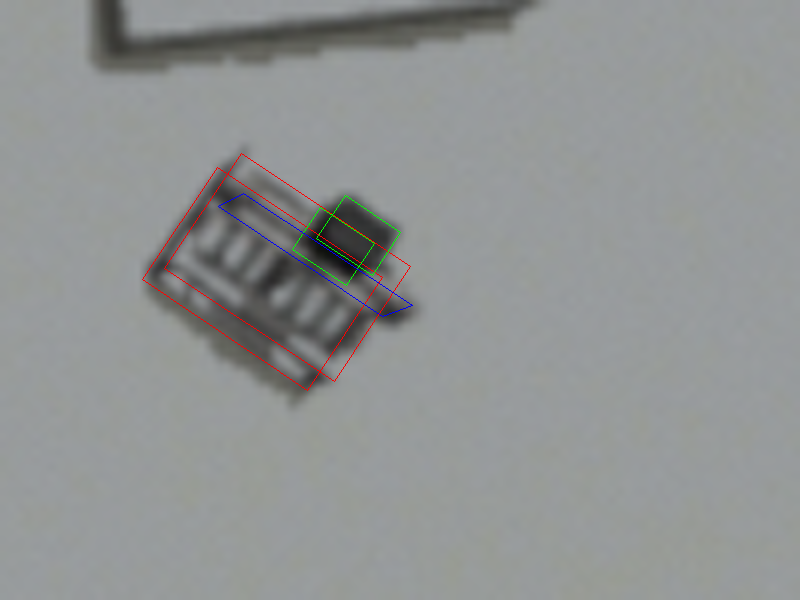

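```bash
cat >> h.py <<'E'
from scipy.spatial.transform import Rotation as Ro
def goto(pos,yaw):
    o=ctrl.get_obs();R=Ro.from_euler('xyz',o["orientation"],degrees=True);G=Ro.from_euler('xyz',[180,0,yaw],degrees=True)
    print("t",round(o["clock"],2),"w",(R.inv()*G).as_rotvec().round(4),"d",R.inv().apply(np.array(pos)-o["tool_pos"]).round(4),"F",o["force"].round(2),"M",o["moment"].round(3),"open",round(o["opening"],4))
E
python3 -c "
from h import *
goto((.636,-.2325,.25),147.2)"
```

```text
t 0.1 w [ 1.300e-03 -7.000e-04  8.422e-01] d [-0.551   0.2811  0.0417] F [ 0.11 -0.55  0.16] M [ 0.018 -0.003  0.012] open 0.0874
```

```bash
python3 -m creep '[[0,0,0.12,-0.036,0.018,0.0027,1],[0,0,0.24,-0.072,0.036,0.0055,1],[0,0,0.34,-0.108,0.055,0.008,1],[0,0,0.42,-0.144,0.073,0.011,1],[0,0,0.5,-0.18,0.092,0.0136,1],[0,0,0.56,-0.216,0.11,0.016,1],[0,0,0.62,-0.252,0.129,0.019,1],[0,0,0.68,-0.288,0.147,0.022,1],[0,0,0.74,-0.324,0.165,0.0245,1],[0,0,0.78,-0.36,0.184,0.027,1],[0,0,0.82,-0.396,0.202,0.03,1],[0,0,0.842,-0.432,0.22,0.0327,1]]'
python3 -c "
from h import *
goto((.636,-.2325,.25),147.2)"
```

```text
clock: 1.1
tool_pos: [0.5386, -0.3216, 0.2591]
orientation: [-180.0, -0.0, 147.1]
force: [0.0, -1.1, 0.3]
opening: 0.0876
t 1.1 w [-0.     -0.0004 -0.0018] d [-0.0333  0.1277  0.0091] F [ 0.01 -1.09  0.27] M [-0.232 -0.075  0.033] open 0.0876
```

```bash
python3 -m creep '[[0,0,0,-0.009,0.035,0.002,1],[0,0,0,-0.018,0.07,0.004,1],[0,0,0,-0.027,0.1,0.007,1],[0,0,0,-0.031,0.12,0.009,1],[0,0,0,-0.033,0.127,0.009,1],[0,0,0,-0.033,0.127,0.009,1],[0,0,0,-0.033,0.127,0.009,1]]'
python3 -c "
from h import *
goto((.636,-.2325,.25),147.2)
snap('top','t1',(410,190,100,75),8);snap('side','s1',(265,115,100,75),8)"
```

```text
clock: 1.68
tool_pos: [0.6337, -0.2346, 0.2501]
orientation: [-180.0, -0.1, 147.2]
force: [-0.9, 0.2, 0.5]
opening: 0.0876
t 1.68 w [-0.0005 -0.0009  0.0005] d [-0.0008  0.0031  0.0001] F [-0.93  0.18  0.47] M [-0.095  0.006 -0.006] open 0.0876
```

View pics/t1.png

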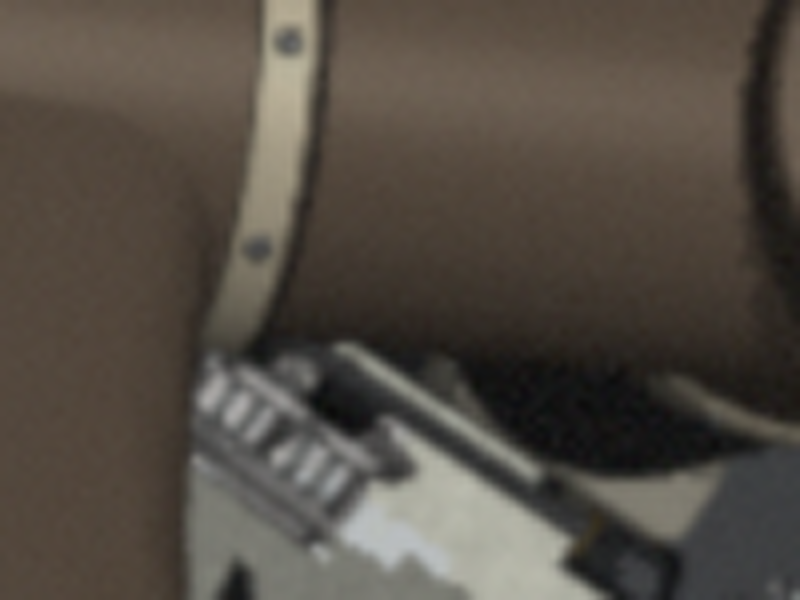

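View pics/s1.png

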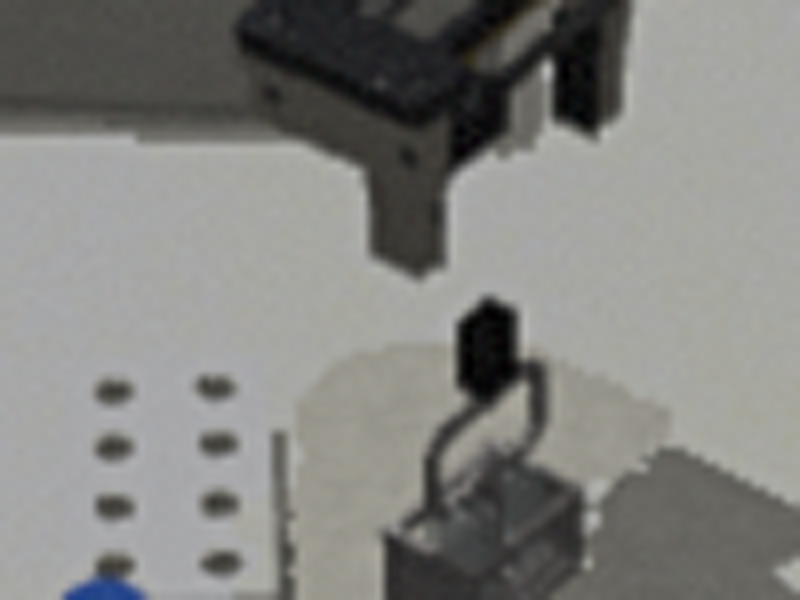

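```bash
python3 -m creep '[[0,0,0.01,-0.001,0.002,0.01,1],[0,0,0.03,-0.001,0.002,0.03,1],[0,0,0.045,-0.001,0.002,0.05,1],[0,0,0.045,-0.001,0.002,0.065,1],[0,0,0.045,-0.001,0.002,0.075,1],[0,0,0.045,-0.001,0.002,0.081,1],[0,0,0.045,-0.001,0.002,0.082,1],[0,0,0.045,-0.001,0.002,0.082,1]]'
python3 -c "
from h import *
goto((.636,-.2325,.168),144.6)
snap('side','s2',(265,115,100,75),8)
o=ctrl.get_obs();R=Ro.from_euler('xyz',o['orientation'],degrees=True)
for y in(.044,-.044,0):
  for z in (.066,.047): print(y,z,(proj('side',o['tool_pos']+R.apply([0,y,z]))-[265,115])*8)
"
```

```text
clock: 2.45
tool_pos: [0.6361, -0.2337, 0.1686]
orientation: [-180.0, 0.0, 144.6]
force: [-0.4, 0.3, -0.5]
opening: 0.088
t 2.45 w [-0.0001  0.0002  0.0003] d [0.0008 0.0009 0.0006] F [-0.37  0.28 -0.5 ] M [-0.041 -0.05  -0.059] open 0.088
0.044 0.066 [[404.61112158 428.51987729]]
0.044 0.047 [[404.52530635 387.78331477]]
-0.044 0.066 [[555.88138101 308.42710295]]
-0.044 0.047 [[557.23751811 267.76872087]]
0 0.066 [[481.38589916 367.56872884]]
0 0.047 [[482.04303755 326.86311119]]
```

View pics/s2.png

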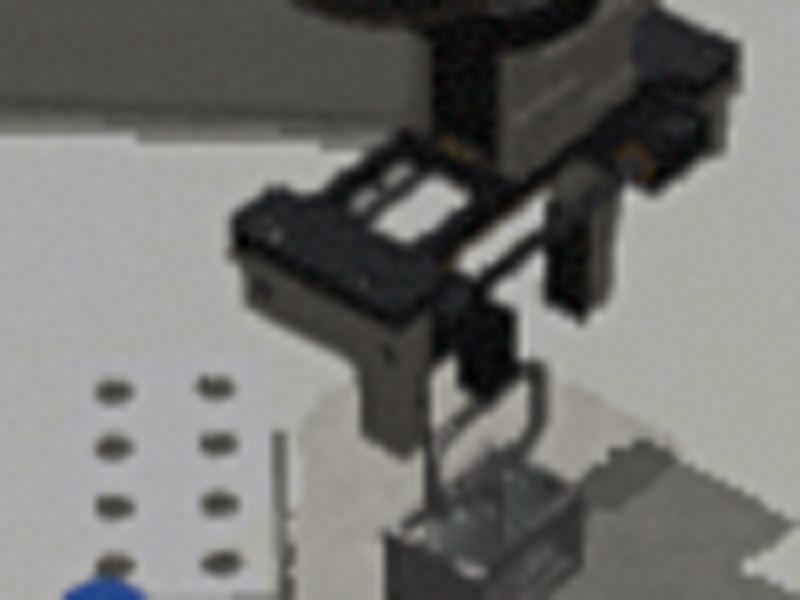

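```bash
python3 -m creep '[[0,0,0,0.0015,0,0,1],[0,0,0,0.0015,0,0,0.6],[0,0,0,0.0015,0,0,0.4],[0,0,0,0.0015,0,0,0.3],[0,0,0,0.0015,0,0,0.25],[0,0,0,0.0015,0,0,0.2],[0,0,0,0.0015,0,0,0.15],[0,0,0,0.0015,0,0,0.1],[0,0,0,0.0015,0,0,0],[0,0,0,0.0015,0,0,0],[0,0,0,0.0015,0,0,0],[0,0,0,0.0015,0,0,0]]'
python3 -c "
from h import *
goto((.636,-.2325,.168),144.6)
snap('side','s3',(265,115,100,75),8)
snap('top','t3',(410,190,100,75),8)
"
```

```text
clock: 3.5
tool_pos: [0.635, -0.2324, 0.1685]
orientation: [180.0, 0.0, 144.6]
force: [1.6, 1.5, -1.5]
opening: 0.0197
t 3.5 w [0.0003 0.0002 0.0007] d [-0.0009  0.0005  0.0005] F [ 1.62  1.53 -1.47] M [ 1.234 -0.985  0.036] open 0.0197
```

View pics/s3.png

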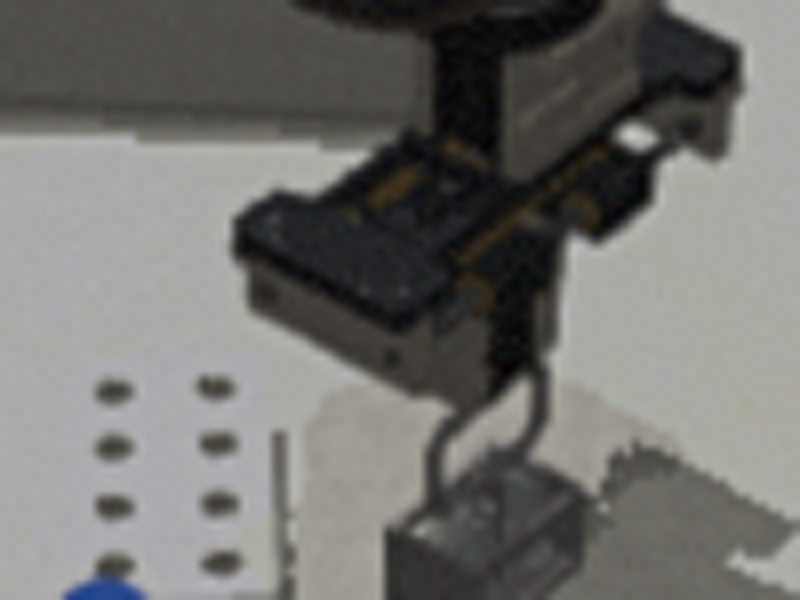

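View pics/t3.png

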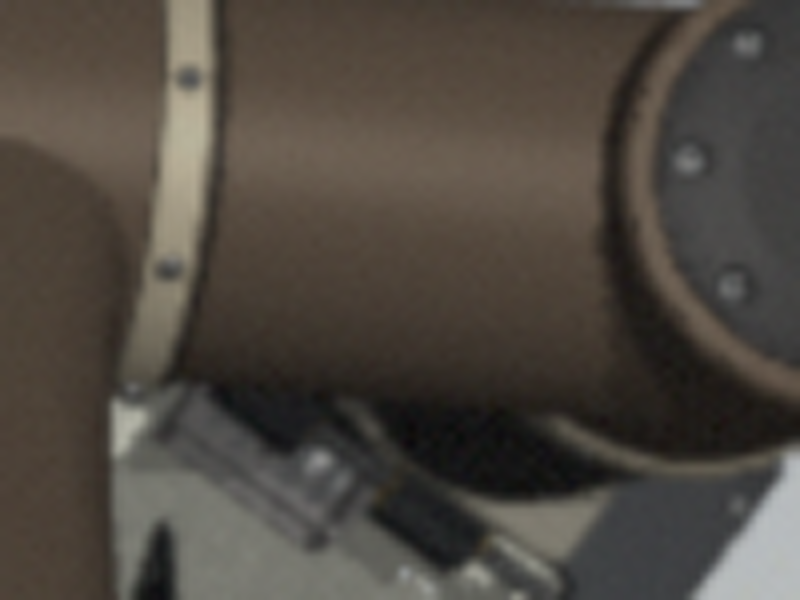

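```bash
python3 -m creep '[[0,0,0,0,0,-0.006,0],[0,0,0,0,0,-0.015,0],[0,0,0,0,0,-0.03,0],[0,0,0,0,0,-0.05,0],[0,0,0,0,0,-0.075,0],[0,0,0,0,0,-0.1,0],[0,0,0,0,0,-0.12,0],[0,0,0,0,0,-0.131,0],[0,0,0,0,0,-0.131,0],[0,0,0,0,0,-0.131,0]]'
python3 -c "
from h import *
goto((.516,.1066,.30),181.2)
for n,uv,z in (('bottle',(382,188),.15),('beaker',(389,297),.085),('jar',(474,305),.075)): print(n,ray('top',uv,z))
"
```

```text
clock: 4.43
tool_pos: [0.6346, -0.2323, 0.2995]
orientation: [180.0, 0.0, 144.6]
force: [-0.4, -0.6, -4.0]
opening: 0.02
t 4.43 w [ 7.000e-04  4.000e-04 -6.384e-01] d [ 0.293   0.2077 -0.0004] F [-0.39 -0.55 -3.98] M [-0.053  0.017  0.03 ] open 0.02
bottle [ 0.75361961 -0.05178305  0.15      ]
beaker [ 0.49057488 -0.08045179  0.085     ]
jar [ 0.47680618 -0.29502951  0.075     ]
```

```bash
python3 -m creep '[[0,0,-0.06,0.015,0.01,0,0],[0,0,-0.12,0.04,0.028,0,0],[0,0,-0.18,0.068,0.048,0,0],[0,0,-0.24,0.096,0.068,0,0],[0,0,-0.3,0.124,0.088,0,0],[0,0,-0.36,0.152,0.108,0,0],[0,0,-0.42,0.18,0.128,0,0],[0,0,-0.48,0.208,0.148,0,0],[0,0,-0.54,0.236,0.167,0,0],[0,0,-0.6,0.262,0.186,0,0],[0,0,-0.63,0.282,0.2,0,0],[0,0,-0.638,0.293,0.208,0,0]]'
python3 -m creep '[[0,0,0,0,0,0,0],[0,0,0,0,0,0,0],[0,0,0,0,0,0,0]]'
python3 -c "
from h import *
goto((.516,.1066,.2645),181.2)
snap('side','s4',(290,170,100,75),8)
snap('top','t4')
"
```

```text
clock: 5.43
tool_pos: [0.5145, 0.1087, 0.2977]
orientation: [-180.0, -0.2, -178.6]
force: [1.4, -0.1, -2.7]
opening: 0.0198
clock: 5.68
tool_pos: [0.516, 0.1062, 0.2984]
orientation: [-179.9, -0.1, -178.8]
force: [-0.0, 0.7, -2.7]
opening: 0.0197
t 5.68 w [-0.001  -0.0017 -0.0003] d [-0.0001  0.0004  0.0339] F [-0.    0.67 -2.65] M [-0.085 -0.054 -0.001] open 0.0197
```

View pics/s4.png

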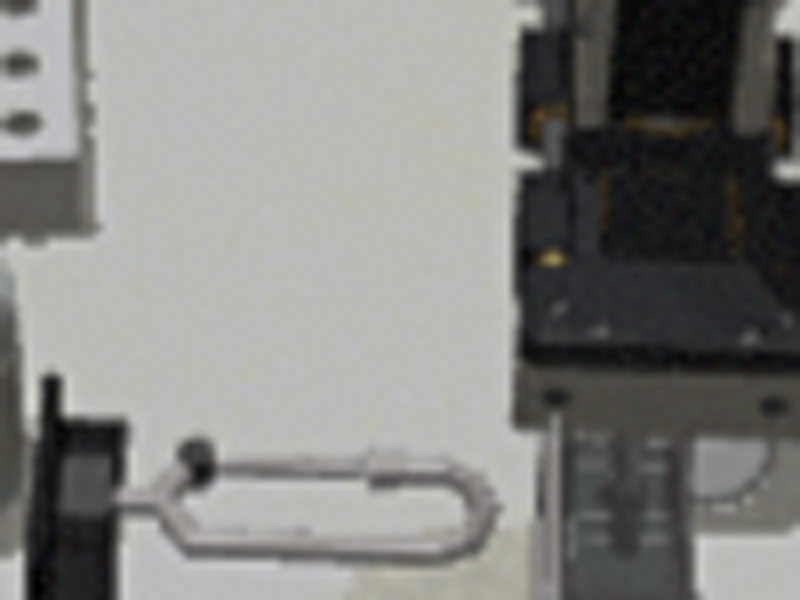

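View pics/t4.png

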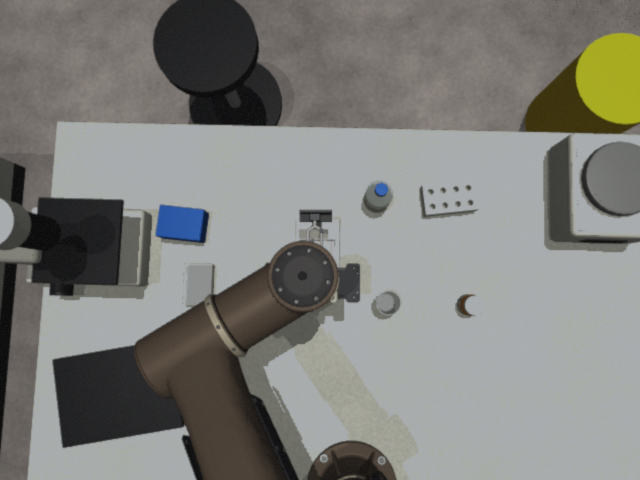

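```bash
python3 -m creep '[[0,0.002,0,0,0,0.008,0],[0,0.002,0,0,0,0.018,0],[0,0.002,0,0,0,0.027,0],[0,0.002,0,0,0,0.032,0],[0,0.002,0,0,0,0.034,0],[0,0.002,0,0,0,0.034,0],[0,0.002,0,0,0,0.034,0],[0,0.002,0,0,0,0.034,0]]'
python3 -c "
from h import *
goto((.603,.1084,.2645),181.2)
snap('side','s5',(290,170,100,75),8)
"
```

```text
clock: 6.45
tool_pos: [0.5165, 0.1069, 0.2659]
orientation: [180.0, -0.1, -178.8]
force: [0.3, 0.2, -2.4]
opening: 0.0197
t 6.45 w [ 0.0002 -0.0013  0.    ] d [-0.0865 -0.0003  0.0012] F [ 0.33  0.15 -2.43] M [ 0.024 -0.01   0.032] open 0.0197
```

View pics/s5.png

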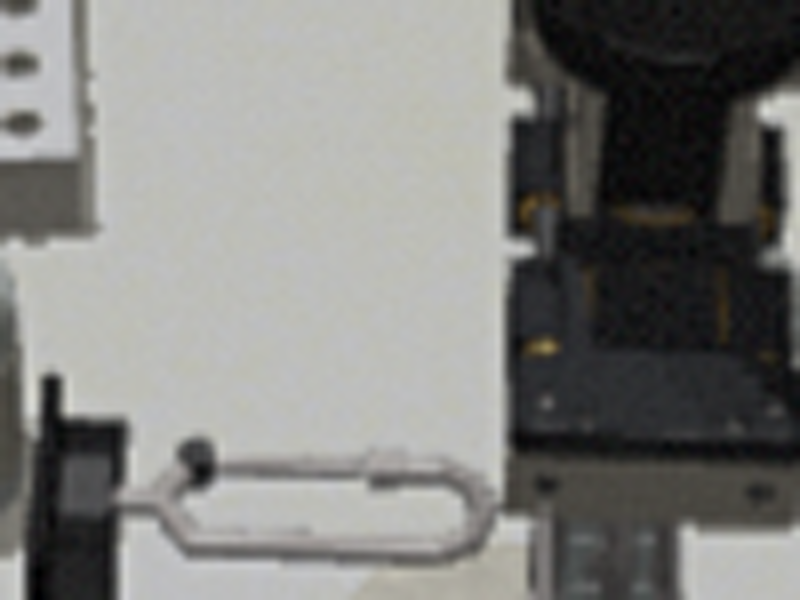

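```bash
python3 -c "
from h import *
o=ctrl.get_obs()['tool_pos']
for x in(-.023,0,.023):
  for z in(.1715-.022,.1715-.04,.1715-.074): print(x,z,((proj('side',[o[0]+x,o[1]+.033,z])-[290,170]+.5)*8-.5).round())
"
```

```text
-0.023 0.14950000000000002 [[690. 650.]]
-0.023 0.1315 [[685. 689.]]
-0.023 0.09750000000000002 [[676. 760.]]
0 0.14950000000000002 [[612. 646.]]
0 0.1315 [[608. 684.]]
0 0.09750000000000002 [[600. 756.]]
0.023 0.14950000000000002 [[534. 641.]]
0.023 0.1315 [[531. 680.]]
0.023 0.09750000000000002 [[525. 751.]]
```

```bash
python3 -m creep '[[0,0,0,-0.004,0,0.001,0],[0,0,0,-0.01,0,0.001,0],[0,0,0,-0.017,0,0.001,0],[0,0,0,-0.024,0,0.001,0],[0,0,0,-0.031,0,0.001,0],[0,0,0,-0.038,0,0.001,0],[0,0,0,-0.044,0,0.001,0],[0,0,0,-0.048,0,0.001,0],[0,0,0,-0.05,0,0.001,0],[0,0,0,-0.05,0,0.001,0]]'
python3 -c "
from h import *
goto((.603,.1084,.2645),181.2)
snap('side','s6',(290,170,100,75),8)
"
```

```text
clock: 7.33
tool_pos: [0.5666, 0.1077, 0.2641]
orientation: [-180.0, -0.1, -178.8]
force: [0.4, 0.3, -2.6]
opening: 0.0196
t 7.33 w [-0.0002 -0.0023 -0.0004] d [-0.0364 -0.0001 -0.0005] F [ 0.41  0.3  -2.64] M [0.022 0.072 0.036] open 0.0196
```

View pics/s6.png

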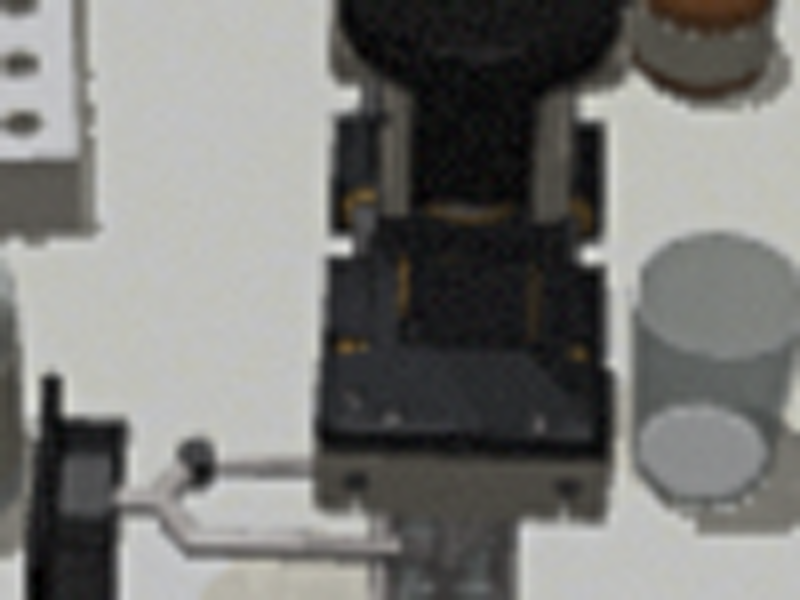

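```bash
python3 -m creep '[[0,0,0,-0.003,0,0,0],[0,0,0,-0.008,0,0,0],[0,0,0,-0.014,0,0,0],[0,0,0,-0.02,0,0,0],[0,0,0,-0.026,0,0,0],[0,0,0,-0.031,0,0,0],[0,0,0,-0.035,0,0,0],[0,0,0,-0.036,0,0,0],[0,0,0,-0.036,0,0,0],[0,0,0,-0.036,0,0,0]]'
python3 -c "
from h import *
goto((.603,.1084,.2645),181.2)
snap('side','s7',(260,190,100,75),8)
snap('top','t7',(270,205,100,75),8)
"
```

```text
clock: 8.22
tool_pos: [0.6021, 0.1084, 0.2641]
orientation: [-180.0, -0.1, -178.8]
force: [0.7, 0.1, -2.8]
opening: 0.0195
t 8.22 w [-0.0001 -0.0024 -0.0003] d [-0.0009 -0.0001 -0.0004] F [ 0.73  0.1  -2.75] M [ 0.026 -0.017 -0.058] open 0.0195
```

View pics/s7.png

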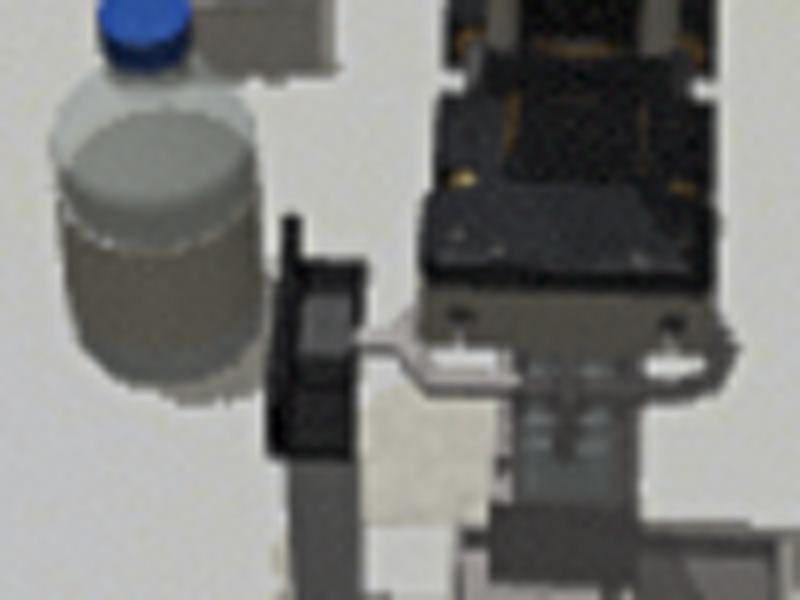

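View pics/t7.png

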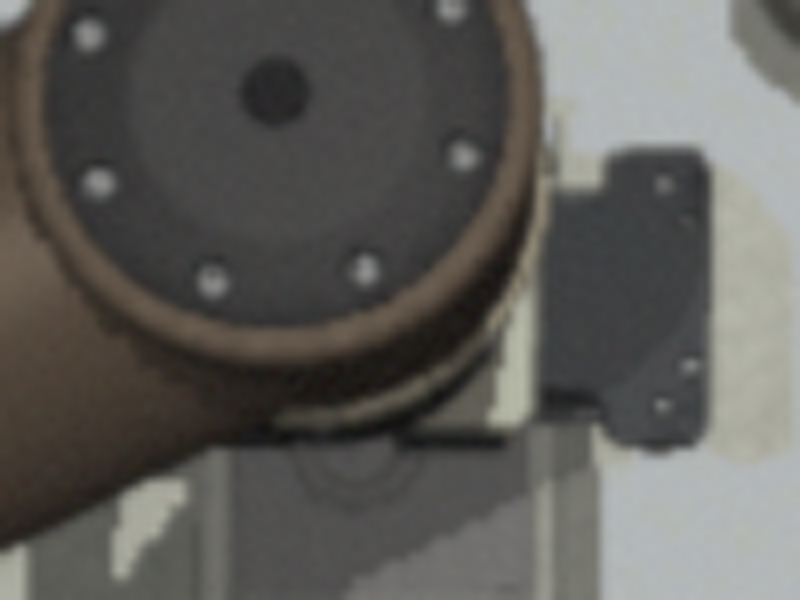

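```bash
python3 -m creep '[[0,0,0,0,0.002,0,0],[0,0,0,0,0.004,0,0],[0,0,0,0,0.006,0,0],[0,0,0,0,0.008,0,0],[0,0,0,0,0.01,0,0],[0,0,0,0,0.012,0,0],[0,0,0,0,0.014,0,0],[0,0,0,0,0.016,0,0],[0,0,0,0,0.0165,0,0],[0,0,0,0,0.0165,0,0]]'
python3 -c "
from h import *
goto((.602,.1244,.264),181.2)
snap('side','s8',(260,190,100,75),8)
"
```

```text
clock: 9.15
tool_pos: [0.6019, 0.1252, 0.2643]
orientation: [180.0, -0.1, -178.8]
force: [-0.9, -1.1, -2.6]
opening: 0.0197
t 9.15 w [ 0.0001 -0.0021  0.    ] d [-0.0001 -0.0008  0.0003] F [-0.93 -1.1  -2.62] M [-0.201  0.028 -0.033] open 0.0197
```

View pics/s8.png

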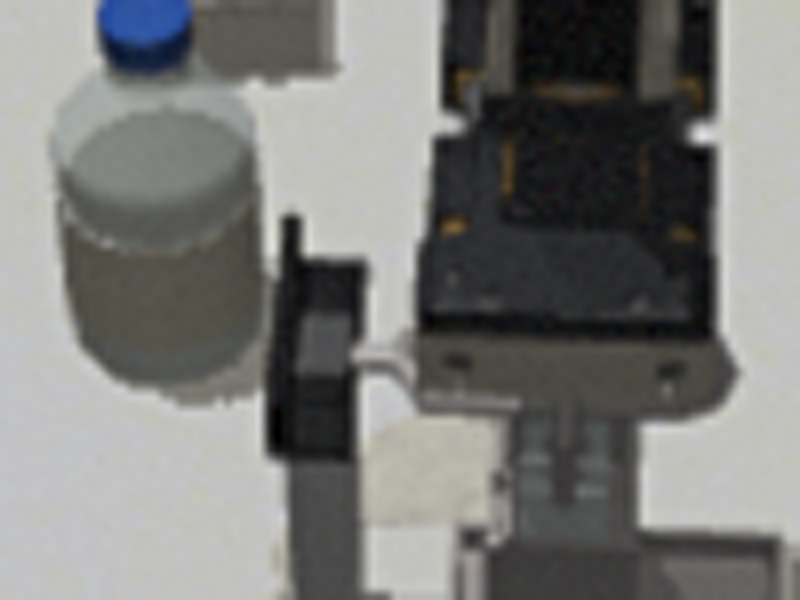

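```bash
python3 -m creep '[[0,0,0,0,0.0015,0,0],[0,0,0,0,0.003,0,0],[0,0,0,0,0.0045,0,0],[0,0,0,0,0.006,0,0],[0,0,0,0,0.007,0,0],[0,0,0,0,0.008,0,0],[0,0,0,0,0.008,0,0]]'
python3 -c "
from h import *
goto((.602,.1324,.264),181.2)
snap('side','s9',(260,190,100,75),8)
"
python3 -m creep '[[0,0,0,0,0.001,0,0],[0,0,0,0,0.002,0,0],[0,0,0,0,0.003,0,0],[0,0,0,0,0.003,0,0]]'
python3 -c "
from h import *
goto((.602,.1324,.264),181.2)
snap('side','s10',(260,190,100,75),8)
"
```

```text
clock: 9.78
tool_pos: [0.6017, 0.1332, 0.2643]
orientation: [180.0, -0.1, -178.8]
force: [-0.8, -0.9, -1.8]
opening: 0.02
t 9.78 w [ 0.0001 -0.0021 -0.0001] d [-0.0003 -0.0008  0.0003] F [-0.79 -0.88 -1.84] M [-0.278  0.087  0.021] open 0.02
clock: 10.17
tool_pos: [0.6016, 0.136, 0.2642]
orientation: [-180.0, -0.1, -178.8]
force: [-0.8, -2.2, -1.3]
opening: 0.0198
t 10.17 w [-0.0004 -0.0022 -0.0001] d [-0.0003 -0.0036  0.0002] F [-0.75 -2.17 -1.28] M [-0.808  0.025 -0.02 ] open 0.0198
```

View pics/s10.png

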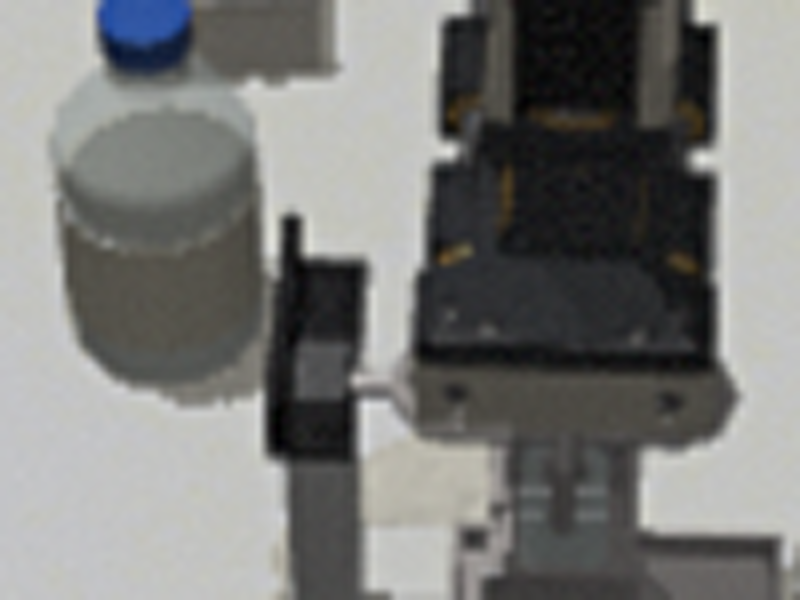

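```bash
python3 -m creep '[[0,0,0,0,0.001,0,0],[0,0,0,0,0.002,0,0],[0,0,0,0,0.003,0,0],[0,0,0,0,0.003,0,0]]'
python3 -c "
from h import *
goto((.602,.1324,.264),181.2)
a=[ctrl.snapshot('side') for i in range(1)][0]
b=cv2.imread('pics/s10.png');a=cv2.resize(a[190:265,260:360],None,fx=8,fy=8,interpolation=cv2.INTER_CUBIC)
cv2.imwrite('pics/s11.png',a)
g=lambda n:cv2.cvtColor(n,cv2.COLOR_BGR2GRAY)[250:460,290:400].astype(np.float32)
L=[cv2.imread(f'pics/s{i}.png') for i in (7,8,9,10)]+[a]
for i in range(1,5): print(cv2.phaseCorrelate(g(L[i-1]),g(L[i])))
t=g(L[0])[35:110,:]
for l in L:
  r=cv2.matchTemplate(g(l),g(L[0])[70:110,80:110],cv2.TM_CCOEFF_NORMED)[:, 75:];print(cv2.minMaxLoc(r)[1::2])
"
```

```text
clock: 10.55
tool_pos: [0.6015, 0.1391, 0.2642]
orientation: [-180.0, -0.1, -178.8]
force: [-0.9, -2.0, -2.4]
opening: 0.0195
t 10.55 w [-0.0002 -0.0023 -0.0001] d [-0.0003 -0.0067  0.0002] F [-0.9  -2.01 -2.42] M [-0.9    0.272 -0.011] open 0.0195
((-0.05664971605759206, -0.0014808352674009484), 0.7969317068288355)
((0.024586618666624815, 0.04536534145488247), 0.7765966258667133)
((-0.03284357505607005, 0.011194796494464754), 0.8886589731699155)
((-0.006807734157412426, 0.017709551522528955), 0.9625179642512475)
(0.9999976754188538, (5, 70))
(0.9746276140213013, (4, 88))
(0.9692484140396118, (2, 107))
(0.9537928104400635, (3, 113))
(0.9503787755966187, (4, 113))
```

View pics/s11.png

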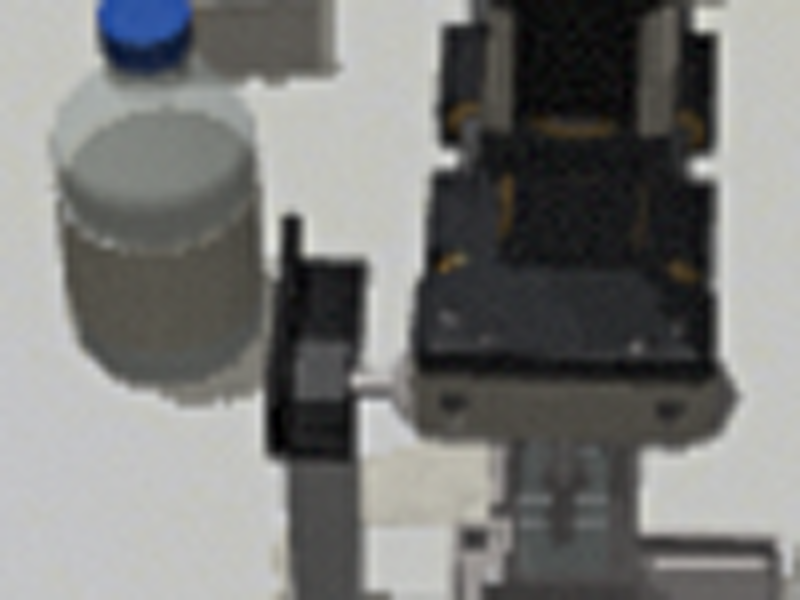

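```bash
python3 -m creep '[[0,0,0,0,0.0015,0,0],[0,0,0,0,0.003,0,0],[0,0,0,0,0.0045,0,0],[0,0,0,0,0.006,0,0],[0,0,0,0,0.0075,0,0],[0,0,0,0,0.009,0,0],[0,0,0,0,0.0105,0,0],[0,0,0,0,0.012,0,0],[0,0,0,0,0.013,0,0],[0,0,0,0,0.013,0,0],[0,0,0,0,0.013,0,0]]'
python3 -c "
from h import *
goto((.602,.1554,.264),181.2)
snap('side','s12',(260,190,100,75),8)
g=lambda i:cv2.cvtColor(cv2.imread(f'pics/s{i}.png'),cv2.COLOR_BGR2GRAY)[250:460,290:400]
for i in(7,11,12):
  r=cv2.matchTemplate(g(i),g(7)[70:110,80:110],cv2.TM_CCOEFF_NORMED)[:, 75:];print(cv2.minMaxLoc(r)[1::2])
"
```

```text
clock: 11.52
tool_pos: [0.6012, 0.152, 0.2643]
orientation: [-180.0, -0.1, -178.8]
force: [-0.5, -3.5, -2.3]
opening: 0.0197
t 11.52 w [-0.0001 -0.0023 -0.0001] d [-0.0009  0.0034  0.0003] F [-0.5  -3.53 -2.27] M [-1.425  0.038 -0.064] open 0.0197
(0.9999976754188538, (5, 70))
(0.9503787755966187, (4, 113))
(0.9626131653785706, (5, 112))
```

View pics/s12.png

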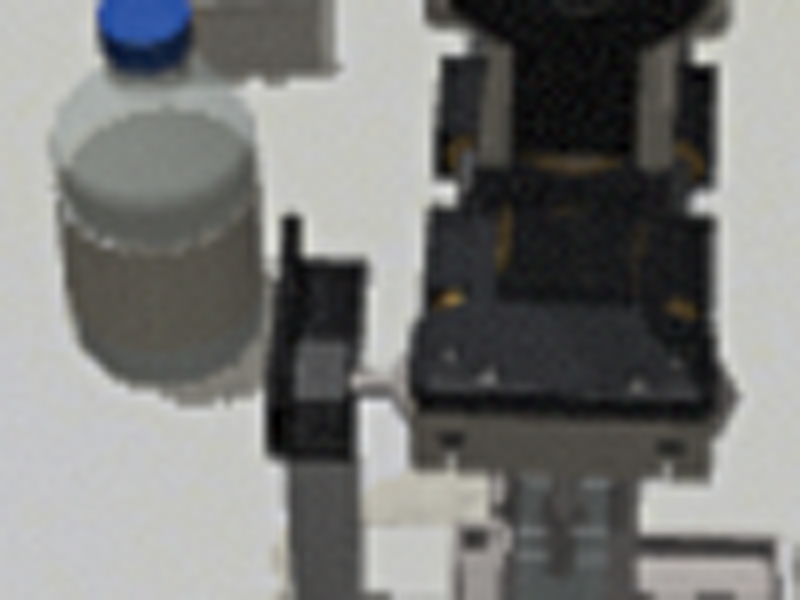

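```bash
python3 -m creep '[[0,0,0,0,0.001,0,0],[0,0,0,0,0.002,0,0],[0,0,0,0,0.003,0,0],[0,0,0,0,0.0032,0,0],[0,0,0,0,0.0032,0,0]]'
python3 -c "
from h import *
goto((.602,.1554,.264),181.2)
"
```

```text
clock: 11.98
tool_pos: [0.6012, 0.1553, 0.2642]
orientation: [-180.0, -0.1, -178.8]
force: [1.0, -3.9, -2.5]
opening: 0.0199
t 11.98 w [-0.     -0.0023 -0.0001] d [-0.0009  0.0001  0.0002] F [ 1.01 -3.94 -2.51] M [-1.523  0.105  0.056] open 0.0199
```

```bash
python3 -m creep '[[0,0,0,0.001,0,0,0],[0,0,0,0.003,0,0,0],[0,0,0,0.005,0,0,0],[0,0,0,0.007,0,0,0],[0,0,0,0.009,0,0,0],[0,0,0,0.01,0,0,0],[0,0,0,0.01,0,0,0]]'
python3 -c "
from h import *
goto((.602,.1554,.264),181.2)
"
```

```text
clock: 12.57
tool_pos: [0.5903, 0.1551, 0.264]
orientation: [180.0, -0.2, -178.8]
force: [-3.5, -1.4, -2.4]
opening: 0.0198
t 12.57 w [ 0.0002 -0.0036 -0.0003] d [-0.0117  0.0001 -0.    ] F [-3.52 -1.45 -2.43] M [-0.671  1.61  -0.163] open 0.0198
```

```bash
python3 -m creep '[[0,0.003,0,0.002,0,0,0],[0,0.003,0,0.005,0,0,0],[0,0.003,0,0.008,0,0,0],[0,0.003,0,0.011,0,0,0],[0,0.003,0,0.014,0,0,0],[0,0.003,0,0.0155,0,0,0],[0,0.003,0,0.0155,0,0,0],[0,0.003,0,0.0155,0,0,0]]'
python3 -c "
from h import *
goto((.5757,.1554,.264),181.2)
snap('side','s13',(270,190,100,75),8)
snap('top','t13',(270,205,100,75),8)
"
```

```text
clock: 13.23
tool_pos: [0.5758, 0.1548, 0.2645]
orientation: [180.0, -0.3, -178.8]
force: [0.1, -0.7, -2.8]
opening: 0.0201
t 13.23 w [ 0.0002 -0.0046  0.    ] d [0.0001 0.0006 0.0005] F [ 0.08 -0.65 -2.79] M [ 0.014 -0.039  0.029] open 0.0201
```

View pics/s13.png

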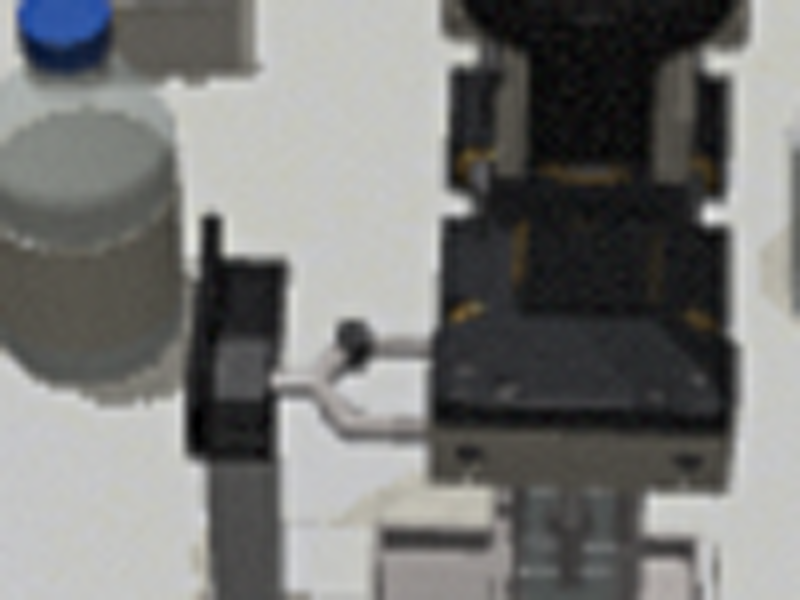

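View pics/t13.png

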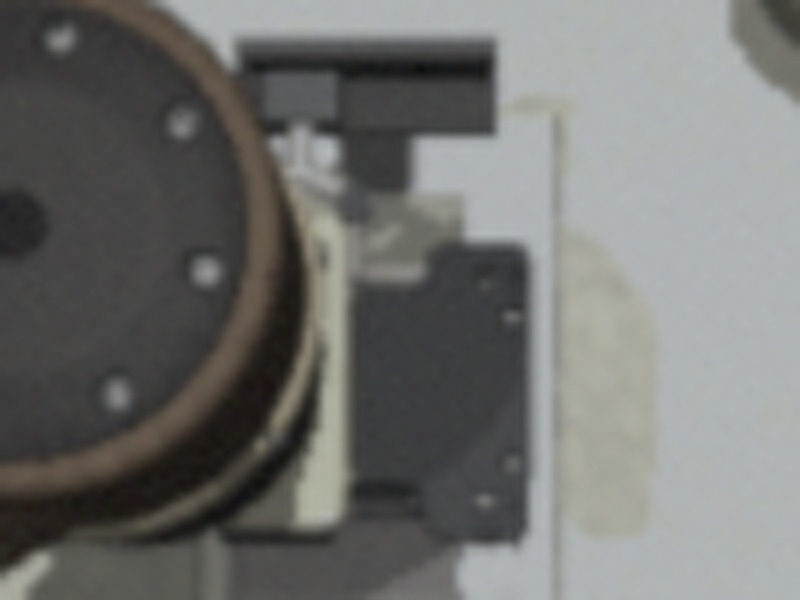

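```bash
python3 -m creep '[[0,-0.005,0,0,-0.0015,0,0],[0,-0.005,0,0,-0.003,0,0],[0,-0.005,0,0,-0.0045,0,0],[0,-0.005,0,0,-0.0045,0.001,0],[0,-0.005,0,0,-0.0045,0.003,0],[0,-0.005,0,0,-0.0045,0.005,0],[0,-0.005,0,0,-0.0045,0.007,0],[0,-0.005,0,0,-0.0045,0.008,0],[0,-0.005,0,0,-0.0045,0.008,0],[0,-0.005,0,0,-0.0045,0.008,0]]'
python3 -c "
from h import *
goto((.5757,.1508,.253),181.2)
"
```

```text
clock: 14.17
tool_pos: [0.5758, 0.1502, 0.2562]
orientation: [-180.0, -0.0, -178.8]
force: [-0.4, 0.2, -2.7]
opening: 0.02
t 14.17 w [-0.0002 -0.0002 -0.    ] d [0.0001 0.0006 0.0032] F [-0.38  0.17 -2.72] M [ 0.004 -0.009  0.033] open 0.02
```

```bash
python3 -m creep '[[0,0,0,0,0,0.0008,0],[0,0,0,0,0,0.0016,0],[0,0,0,0,0,0.0022,0],[0,0,0,0,0,0.0022,0]]'
python3 -c "
from h import *
goto((.5757,.1508,.253),181.2)
"
python3 -m creep '[[0,0,0,0,0,0.0005,0],[0,0,0,0,0,0.001,0],[0,0,0,0,0,0.001,0]]'
python3 -c "
from h import *
goto((.5757,.1508,.253),181.2)
"
```

```text
clock: 14.5
tool_pos: [0.5758, 0.1501, 0.254]
orientation: [-180.0, -0.0, -178.8]
force: [0.9, -0.3, -2.9]
opening: 0.0199
t 14.5 w [-0.     -0.0002 -0.0002] d [0.0001 0.0007 0.001 ] F [ 0.9  -0.34 -2.89] M [-0.033 -0.001 -0.004] open 0.0199
clock: 14.75
tool_pos: [0.5758, 0.1502, 0.2531]
orientation: [-180.0, -0.0, -178.8]
force: [-0.6, -0.3, -2.6]
opening: 0.02
t 14.75 w [-0.     -0.     -0.0002] d [0.0001 0.0006 0.0001] F [-0.63 -0.26 -2.65] M [-0.039  0.005 -0.028] open 0.02
```

```bash
for i in 1; do python3 -m creep '[[0,0,0,0,0,0.0005,0],[0,0,0,0,0,0.0005,0]]'; python3 -c "
from h import *
goto((.5757,.1508,.253),181.2)
";
python3 -m creep '[[0,0,0,0,0,0.0005,0],[0,0,0,0,0,0.0005,0]]'; python3 -c "
from h import *
goto((.5757,.1508,.253),181.2)
"; done
```

```text
clock: 14.92
tool_pos: [0.5759, 0.1502, 0.2528]
orientation: [180.0, 0.0, -178.8]
force: [0.2, -0.4, -0.4]
opening: 0.0204
t 14.92 w [ 0.      0.0001 -0.0001] d [ 0.0001  0.0006 -0.0002] F [ 0.23 -0.44 -0.44] M [-0.026  0.193 -0.069] open 0.0204
clock: 15.08
tool_pos: [0.5759, 0.1502, 0.2526]
orientation: [180.0, 0.0, -178.8]
force: [-1.3, -0.1, 0.9]
opening: 0.0199
t 15.08 w [0.0001 0.0005 0.    ] d [ 0.0002  0.0006 -0.0004] F [-1.31 -0.05  0.93] M [-0.077  0.563 -0.01 ] open 0.0199
```

```bash
python3 -m creep '[[0,0,0,0,0,-0.0004,0],[0,0,0,0,0,-0.0004,0],[0,0,0,0,0,-0.0004,0]]'; python3 -c "
from h import *
goto((.5757,.1508,.253),181.2)
snap('side','s14',(270,190,100,75),8)
"
```

```text
clock: 15.33
tool_pos: [0.5759, 0.1502, 0.2526]
orientation: [180.0, 0.0, -178.8]
force: [0.2, -0.0, 0.2]
opening: 0.0202
t 15.33 w [ 0.0001  0.0002 -0.0002] d [ 0.0002  0.0006 -0.0004] F [ 0.19 -0.02  0.19] M [-0.054  0.271 -0.024] open 0.0202
```

View pics/s14.png

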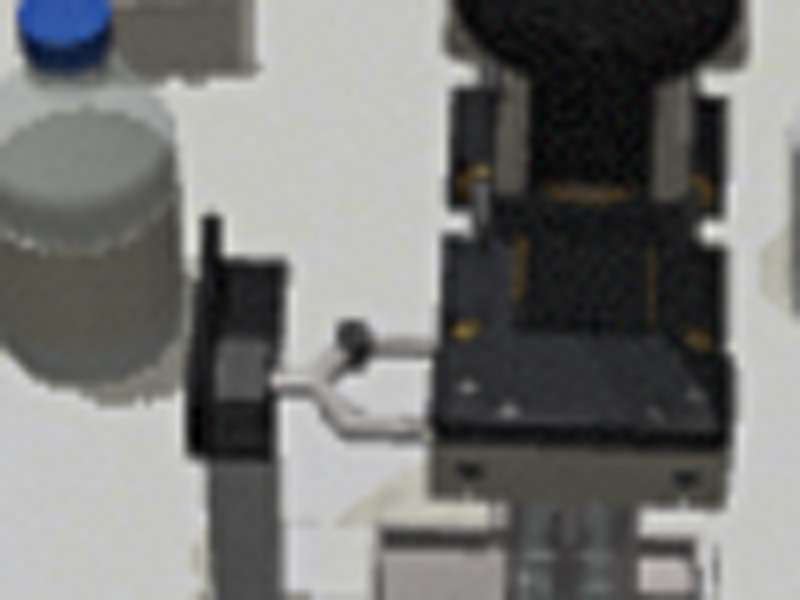

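The gate looks shut and parallel and the hook is carrying the full weight. I'll release slowly so the fingers guide the rack as it settles.

```bash
python3 -m creep '[[0,0,0,0,0,0,0.22],[0,0,0,0,0,0,0.23],[0,0,0,0,0,0,0.24],[0,0,0,0,0,0,0.25],[0,0,0,0,0,0,0.26],[0,0,0,0,0,0,0.27],[0,0,0,0,0,0,0.28],[0,0,0,0,0,0,0.29],[0,0,0,0,0,0,0.30],[0,0,0,0,0,0,0.31],[0,0,0,0,0,0,0.32],[0,0,0,0,0,0,0.33]]'
python3 -m creep '[[0,0,0,0,0,0,0.34],[0,0,0,0,0,0,0.35],[0,0,0,0,0,0,0.36],[0,0,0,0,0,0,0.37],[0,0,0,0,0,0,0.38],[0,0,0,0,0,0,0.39],[0,0,0,0,0,0,0.40],[0,0,0,0,0,0,0.41],[0,0,0,0,0,0,0.42],[0,0,0,0,0,0,0.43],[0,0,0,0,0,0,0.44],[0,0,0,0,0,0,0.45]]'
python3 -c "
from h import *
goto((.5757,.1508,.253),181.2)
snap('side','s15',(270,190,100,75),8)
"
```

```text
clock: 16.38
tool_pos: [0.5758, 0.1502, 0.2526]
orientation: [-180.0, 0.0, -178.8]
force: [0.3, 0.1, -0.0]
opening: 0.0285
clock: 17.38
tool_pos: [0.5759, 0.1502, 0.2526]
orientation: [-180.0, 0.0, -178.8]
force: [-1.4, 0.3, 0.1]
opening: 0.0389
t 17.38 w [-0.      0.     -0.0001] d [ 0.0001  0.0006 -0.0004] F [-1.39  0.35  0.14] M [-0.012  0.001  0.034] open 0.0389
```

View pics/s15.png

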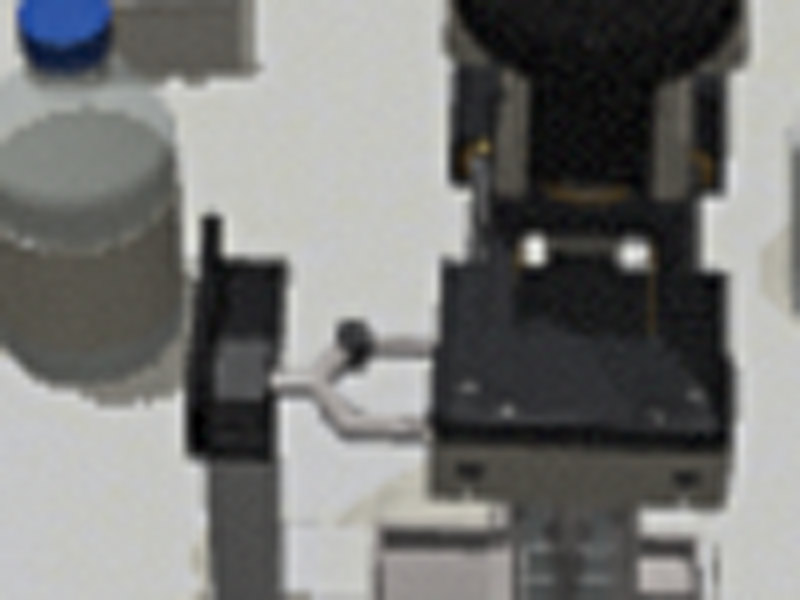

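```bash
python3 -m creep '[[0,0,0,0,0,0,0.5],[0,0,0,0,0,0,0.55],[0,0,0,0,0,0,0.6],[0,0,0,0,0,0,0.7],[0,0,0,0,0,0,0.8],[0,0,0,0,0,0,0.9],[0,0,0,0,0,0,1],[0,0,0,0,0,0,1],[0,0,0,0,0,0,1],[0,0,0,0,0,0,1],[0,0,0,0,0,0,1]]'
python3 -m creep '[[0,0,0,0,0,-0.005,1],[0,0,0,0,0,-0.012,1],[0,0,0,0,0,-0.022,1],[0,0,0,0,0,-0.035,1],[0,0,0,0,0,-0.05,1],[0,0,0,0,0,-0.07,1],[0,0,0,0,0,-0.09,1],[0,0,0,0,0,-0.11,1],[0,0,0,0,0,-0.125,1],[0,0,0,0,0,-0.135,1],[0,0,0,0,0,-0.14,1]]'
python3 -c "
from h import *
goto((.5,-.15,.39),181.2)
snap('side','s16',(270,190,100,75),8)
"
```

```text
clock: 18.35
tool_pos: [0.5758, 0.1502, 0.2525]
orientation: [180.0, -0.0, -178.8]
force: [0.4, 0.4, 0.7]
opening: 0.0874
clock: 19.27
tool_pos: [0.5761, 0.1502, 0.395]
orientation: [179.9, 0.2, -178.8]
force: [1.2, -0.0, -0.5]
opening: 0.0877
t 19.27 w [ 0.0013  0.0028 -0.0001] d [ 0.0824 -0.2986  0.0044] F [ 1.24 -0.05 -0.51] M [0.004 0.005 0.005] open 0.0877
```

View pics/s16.png

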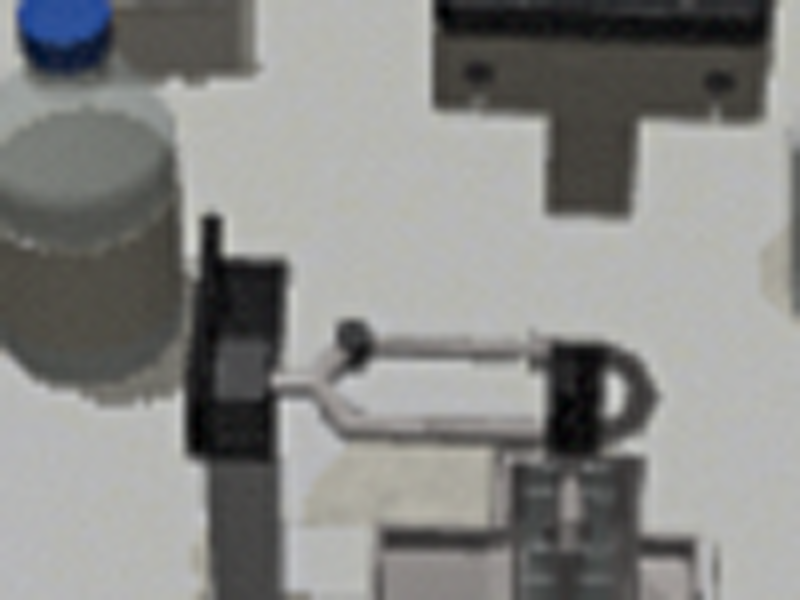

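```bash
python3 -m creep '[[0,0,0,0.01,-0.03,0,1],[0,0,0,0.02,-0.06,0,1],[0,0,0,0.03,-0.095,0,1],[0,0,0,0.04,-0.13,0,1],[0,0,0,0.05,-0.165,0,1],[0,0,0,0.06,-0.2,0,1],[0,0,0,0.07,-0.235,0,1],[0,0,0,0.08,-0.265,0,1],[0,0,0,0.082,-0.29,0,1],[0,0,0,0.082,-0.3,0,1],[0,0,0,0.082,-0.3,0,1],[0,0,0,0.082,-0.3,0,1]]'
python3 -c "
from h import *
goto((.5,-.15,.39),181.2)
snap('side','s17',(270,190,100,75),8)
snap('top','t17',(270,205,100,75),8)
snap('top','t17f')
"
```

```text
clock: 20.32
tool_pos: [0.5, -0.1516, 0.3918]
orientation: [180.0, -0.1, -178.9]
force: [-0.1, 1.2, 0.5]
opening: 0.0881
t 20.32 w [ 0.0003 -0.0011 -0.0017] d [-0.0001  0.0016  0.0018] F [-0.13  1.23  0.48] M [ 0.04  -0.084  0.002] open 0.0881
```

View pics/s17.png

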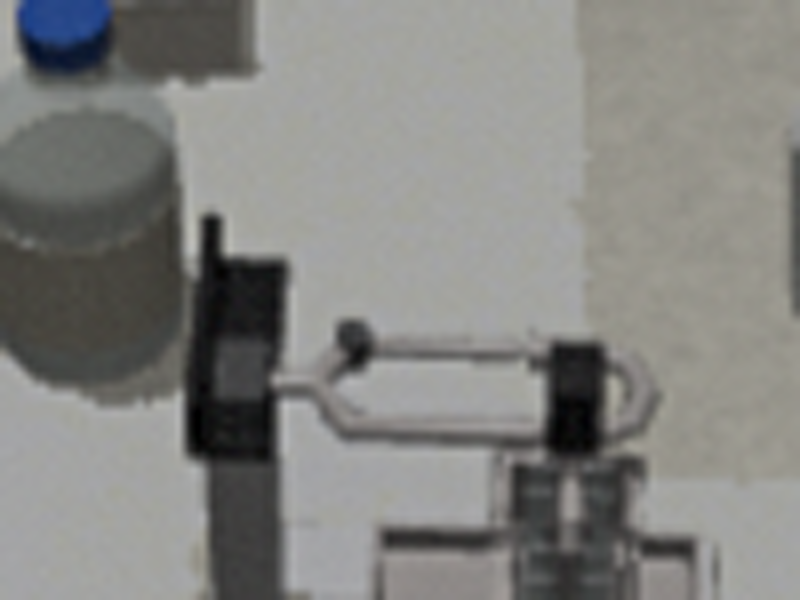

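View pics/t17.png

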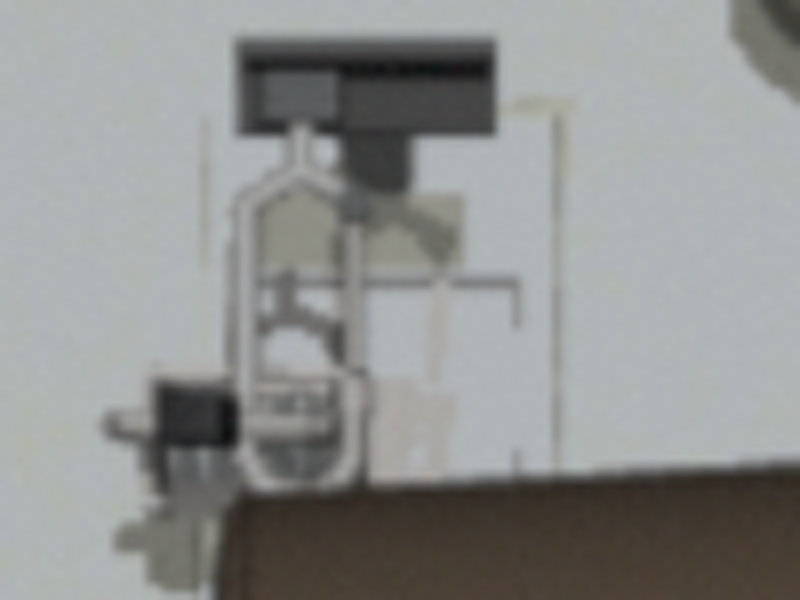

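View pics/t17f.png

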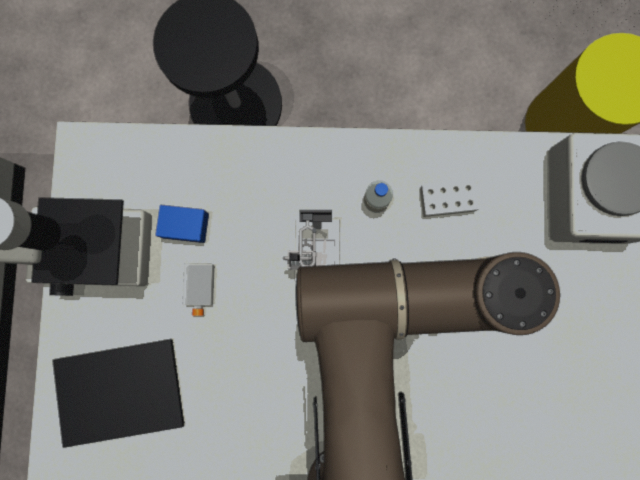

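```bash
python3 -m creep '[[0,0,0,0,0,0,1],[0,0,0,0,0,0,1],[0,0,0,0,0,0,1],[0,0,0,0,0,0,1],[0,0,0,0,0,0,1],[0,0,0,0,0,0,1],[0,0,0,0,0,0,1]]'
python3 -c "
from h import *
A=[cv2.cvtColor(ctrl.snapshot('side'),cv2.COLOR_BGR2GRAY).astype(np.float32)[225:300,325:365] for i in range(5)]
o=cv2.cvtColor(cv2.resize(cv2.imread('pics/s17.png'),(100,75),interpolation=cv2.INTER_AREA),cv2.COLOR_BGR2GRAY).astype(np.float32)[35:,55:95]
print([round(float(abs(a-A[0]).max())) for a in A],[round(float(abs(a-A[0]).mean()),2) for a in A],cv2.phaseCorrelate(o,A[0][:40]), cv2.phaseCorrelate(A[0],A[4]))
snap('side','s18',(300,220,80,60),10)
print(ctrl.get_obs()['clock'])
"
```

```text
clock: 21.05
tool_pos: [0.5001, -0.1515, 0.3926]
orientation: [-180.0, 0.0, -178.8]
force: [0.4, -0.5, -0.5]
opening: 0.0874
[0, 13, 13, 9, 14] [0.0, 1.38, 1.39, 1.34, 1.4] ((-2.392381220062134e-05, -0.0169470676643364), 0.9855123877525329) ((-0.02667777305875063, 0.49233377987003024), 0.9989350023269653)
21.35
```

View pics/s18.png

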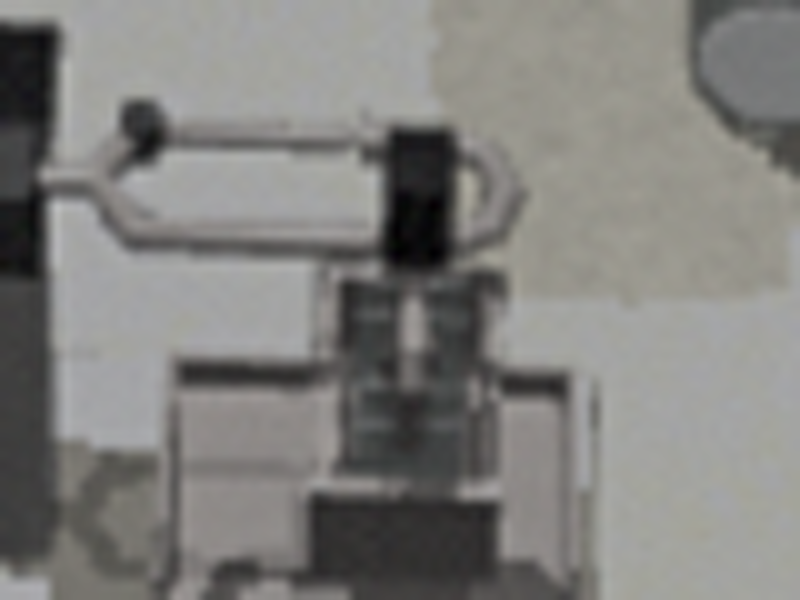

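```bash
python3 -c "
from plant import ctrl
print(ctrl.close_job())"
```

```text
the job is handed in; nothing more can be done
None
```

The slide rack is hanging on the solid side of the snap hook, and I handed the job in at about 21.4 s of the 64 s allowed.

**What I did:**
- I gripped the black knob (20 mm opening), threaded the ring over the nose and spine, and slid the hook about 18 mm to the end of its travel.
- I then opened the gate with the ring bar. The sideways force peaked at about 3.9 N and never rose sharply, so it shows no sign of reaching the gate's stop.
- I drew the ring about 26 mm out until the gate shut, lowered it until the hook carried the rack's weight, released slowly and backed away.

**Last checks:**
- **Gate and ring:** both cameras show the gate closed in line with the nose. The ring's top bar is on the spine, with one side bar inside the hook and the other outside.
- **Stillness and clearance:** pictures taken over about 0.2 s, plus one from about 0.8 s earlier, differ only by noise. One shift estimate read 0.5 pixel; I put that down to the odd crop size, because the picture-to-picture differences did not grow. By the geometry, the rack's underside is about 60 mm above the tray rim.
- **Other things on the bench:** those visible in the last full top view look unmoved. The arm hid the beaker and jar there. I saw nothing touch them, but I made no measured check.

**Not perfect:**
- **Tilt:** the rack hangs with an estimated lean of 8 to 10° sideways, because the ring's centre sits about 10 mm outside the spine. The lean was not measured.
- **Camera agreement:** the two cameras disagreed by about 2 mm when I located the rack and hook.

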